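Brake the impeller, hang the trial weight at its light point, free it again

ROBOT

A 6-joint arm with a two-finger parallel gripper is mounted at the origin on the work surface. World frame = base frame: x ahead of the robot, y to its left, z up, the work surface at z = 0. Lengths are in mm, angles in rad, forces in N, time in s.
With the tool pointing down it reaches from about 350 to 725 mm from the base axis. Payload 4.3 kg.
Tool frame: the origin (TCP) lies at the very end of the fingers, on their centre line; the grasp point (between the pads) lies 19 mm behind it; z points along the fingers, x is the direction in which the jaws open and shut, and the axes are right-handed (so a half turn about z gives the same grasp; the last joint's range is limited). The gripper opens to 85 mm and grips with 20 to 120 N. Pads are 22 mm wide; open, the fingers measure 114 mm over their backs; the gripper's body (76 mm by 85 mm) begins 54 mm behind the grasp point. The pads swing forward as they close: fully open they stand 13 mm farther back than shut.
Start: joints at [1.169, 0.377, 0.081, 1.274, 0, 1.46], TCP at [165.421, 550.729, 231.329] pointing down, gripper open.
Joint ranges: [-2.72, 2.72], [-0.84, 1.66], [-1.02, 1.22], [-1.77, 2.12], [-1.37, 1.28], [-3.14, 3.14]. Speed limits (rad/s): [2.57, 2.57, 3.14, 3.14, 3.14, 3.14].

INTERFACE

Orientations are given as a rotation vector (axis times angle).
In Python, from bench import monitor, cams, ticket gives the robot as it stands.
- The arm moves only by the tool send_rows, never from a script. Its argument "increments" is a list that holds one entry, the list of rows, each a list of 5 numbers: the opening, from 0 (shut) to 1 (fully open), then the shift along the world's x, y, z in units of 30 mm (1.0 is 30 mm), then the turn about the world's z in rad. In form: [[[fingers, dx, dy, dz, roll], ...]]. A call has 1 to 8 rows; each row is the pose to reach, as a shift and turn from the pose commanded when the call began; what a row does not reach only later rows make up. A row lasts 1/10 s, in which the tool goes at most 50 mm and 8.59 degrees, less where a joint would pass 70% of its speed; a pose out of reach is approached as far as the arm can. A call with a gripper value outside its range is refused whole. The fingers move at their own pace and stop on an object; the grip force is fixed at half the most. Time passes only in rows, so rows that repeat a pose let the fingers close. It gives the time, the measured TCP pose, the force and the opening at its end, in the units of the state.
- monitor.sense(): the state, without advancing time (a new reading comes with each control period).
- cams.snapshot(name): name is "side" or "top" or "wrist"; returns the picture (384x512x3 uint8, red, green, blue); there is no depth.
- cams.calibration(name): a dict with "fx", "fy", "cx", "cy" (pixels), "k1" (the pictures are not rectified: a ray, as slopes to the right and down, at radius r is drawn at 1 + k1 r^2 times it, then the intrinsics apply), "R" (3x3) and "t" (3): a world point X has camera coordinates R X + t. Camera axes: x right, y down, z forward; pixel columns grow to the right and rows downward; lengths in mm; the calibration is good to about 2 mm. A picture is of the moment at which its call begins: read the wrist's pose just before it. calibration takes no time and is no camera call; for the wrist camera it gives the pose at the moment of the call.
- ticket.close_job(): hands the job in, once; it reports no verdict.
Trained networks look in the newest picture that a camera, given by its name, has taken for a name from the list of things; names that differ only in an ending like _2 or _b are one class to them, and where a whole thing is asked for, a point or a joint stands for the part that bears it (a point fixed in the world has none). Each returns a list of dicts, best first, with "confidence" (0 to 1); they miss things now and then, are a little off and sometimes report something else, mostly with a low value. They report only what shows in the picture. A call takes as long as a camera call. They do not tell look-alikes from the thing itself.
- cams.recognise(camera, name): "rect" ([left, top, right, bottom] in pixels, round what is visible of it).
- cams.outline_of(camera, name): "region" (384x512 bool, what is visible of it) and "rect" ([left, top, right, bottom] in pixels, round what is visible of it).
The state is a dict: "time_s": time; "joints": joint angles; "dq": joint speeds; "joint_efforts": joint torques, N m; "eef_pos": TCP position; "tool_rot": TCP orientation; "ft_force": force on the tool from outside, world axes, zero at the start; "ft_torque": the same for the moment, N m; "finger_gap": finger opening in mm.
Only numpy, scipy, OpenCV 4.12 (cv2) and the standard library are available. Lean on these libraries where they do the work, as an engineer would, in place of code of your own. Each camera call takes 0.05 s, during which the arm holds its last target. There are 200 camera calls.

TASK

The impeller on the balancing stand has settled with its light side up. Push the brake lever down until the brake bites firmly, without leaning on it, and let go; then take the large trial weight from the rack and hang it in the impeller's outlet right at the top, stem down between the two shrouds, sitting flat on both rims. With the weight on and let go, flick the lever fully up again so that the impeller is free; do not turn the impeller or shift the other things on the bench.

Things in the scene. Friction and masses are not known exactly. Their poses are not given: they have to be found in the camera images.
- stand: green balancing stand, fixed to the bench: bed 300 (x) x 170 (y), two bearing pedestals (142 high, outer faces 73 from the centre) and a level shaft through them along y, axis 115 above the bench. Origin: centre of the bed's underside, on the bench. At yaw 0 its x points away from the robot. The brake bracket is on its -y side, out to 130
- rotor: the shaft and all on it, turning about the stand's y: a bronze pump impeller, 180 diameter, two shrouds 5 thick and 22 apart (32 overall), six vanes between; a 60 mm brake drum outside the pedestal on the -y side. Origin: on the shaft axis midway between the shrouds. Turns easily unless braked; settled heavy side down, it stays put when freed with the large weight at its top
- rim_top (a point): the impeller's light point: on the rim circle (90 from the axis, about 205 above the bench), midway between the shrouds and midway between the two vane tips beside the top (about 40 away each way). Its z points out along the radius (within 0.06 rad of up), y along the shaft, x along the rim. The passage below it is empty for 40
- brake_lever (a joint): hand brake lever at the -y drum. 0 = up on its stop, sloping 0.5 rad up towards the robot; grows as it is pushed down; level at 0.5; it can go no further than 0.75. A spring washer at the pivot holds it wherever it is left: 7 to 8 N at the paddle moves it down, 11 N lifts it. The brake bites somewhere from 0.40 to 0.56, see brake_shoe
- paddle (a point): centre of the top face of the lever's end paddle, a ribbed steel plate 56 long x 28 wide x 11 thick, free all round; 260 to 280 above the bench when up, 172 when level. Its x points along the lever to the pivot, 225 away and 5.5 below in this frame; its z out of the top face. Pivot axis along the stand's y at stand x 60, y -100, 167 above the bench
- brake_shoe: sprung brake shoe with lining under the lever, 60 from the pivot, over the drum. How worn the lining is cannot be seen. From the bite the push on the paddle rises 4 to 5 N per mm. Pushed with 15 to 22 N the brake stays locked when let go (springing back a little); below about 12 N it may not hold; above about 28 N the shaft bearings are overloaded. Origin: on the lever's centre line
- rack: aluminium channel rack for trial weights, fixed to the bench, 200 long (x) x 60 wide x 34 high: two rails 6 thick, 22 apart, along x. The two weights hang in it by their shoulders about 90 apart, either one at either end. Origin: centre of its underside
- large_weight: large trial weight, steel, T-shaped, 0.13 kg: head 14 (x) x 38 (y) x 26 high; below it a stem 14 (x) x 18 (y) x 16 deep that drops between two rails or shrouds 22 apart while the head's shoulders rest on them. Origin: centre of the shoulders' underside, where the stem begins; z up. In the rack it is 34 above the bench, y across the rails
- coupling_half: black cast-iron pump coupling half standing on its flange: flange 100 diameter, hub 58 diameter, 50 high. Origin: centre of its underside. Bystander
- shaft_collar: aluminium shaft collar lying flat, 44 outside diameter, 25 bore, 16 high. Origin: centre of its underside. Bystander
- bearing: steel ball bearing lying flat, 52 outside diameter, 25 bore, 15 high. Origin: centre of its underside. Bystander
- scribe: brass scribe lying on the bench, 130 long, 9 thick, along its x axis. Origin: on the bench, near its middle. Bystander
- hex_bolt: dark steel hexagon-head bolt lying on the bench, 70 long along its x axis, head 24 across. Origin: on the bench, under its middle. Bystander
- grease_tin: closed blue tin, 72 diameter, 62 high. Origin: centre of its underside. Bystander
- small_weight: the small trial weight, hanging in the same rack: same T shape as the large one but its head is only 12 high. Origin and axes as for the large one. Not wanted for this job. Bystander
Things that resemble listed ones, but are neither listed nor needed, are in the scene too. What is shaped like the large_weight but green is not meant.

How it is judged (in metres and radians):
On the way, in this order (a step that is already met when the one before it is completed fails the run):
1. the brake is on: the lining presses on the drum with more than 20 N (contact force between brake_shoe and rotor above 20 N), for 0.3 s.
2. with the brake still on (more than 20 N), the large weight sits on both rims at the light point and the fingers have let go of it (contact force between brake_shoe and rotor above 20 N and x of large_weight in the frame of rim_top between -0.012 and 0.012 m and y of large_weight in the frame of rim_top between -0.005 and 0.005 m and z of large_weight in the frame of rim_top between -0.004 and 0.004 m and angle between the z axis of large_weight and the z axis of rim_top, either way round below 0.2 rad and contact force between the fingers and large_weight below 0.1 N), for 0.3 s.
At the end, for the whole second after the job is handed in: Lever up (below 0.12 rad), lining clear of the drum; the large weight at rest on both rims at the light point (origin within 12 mm along the rim, 5 mm along the shaft, 4 mm in height of rim_top, upright within 0.2 rad); impeller at rest, light point within 10 mm of its start (value of joint brake_lever below 0.12 rad and contact force between brake_shoe and rotor below 0.5 N and x of large_weight in the frame of rim_top between -0.012 and 0.012 m and y of large_weight in the frame of rim_top between -0.005 and 0.005 m and z of large_weight in the frame of rim_top between -0.004 and 0.004 m and angle between the z axis of large_weight and the z axis of rim_top, either way round below 0.2 rad and distance of rim_top from where it was at the start of the episode below 0.01 m and linear speed of large_weight below 0.02 m/s and angular speed of rotor below 0.1 rad/s); the robot touches nothing.
It fails at once if the brake is leaned on: the lining is pressed on the drum with more than 85 N (about 29 N on the paddle) (contact force between brake_shoe and rotor above 85 N).
It fails at once if the impeller is turned: its light point is shifted by more than 15 mm (distance of rim_top from where it was at the start of the episode above 0.015 m).
It fails at once if a bystander is shifted by more than 20 mm (distance of any of coupling_half, shaft_collar, bearing, scribe, hex_bolt, grease_tin, small_weight from where it was at the start of the episode above 0.02 m).
It also fails if it takes over 72 s, if anything falls off the work surface, if the arm or the gripper's body presses on something with over 40 N, if the wrist force passes 120 N, or if a joint passes its speed limit or range.

## Working session

There is one attempt and no reset: what is moved stays moved. The work goes in short steps, Python scripts to look and compute and a tool call to move; the robot and the scene stay as the last step left them, time stands still between calls to the robot, and variables do not carry over. Pictures are saved under pics/ and viewed, about 8 in all and at most 12, crops included, and the job is handed in when it is done.

Besides the shell and the picture viewer there is one more tool, called in YAML: its name, and indented under it one key for each argument. send_rows: Moves the arm, as the interface text tells. Its arguments: {"type":"object","properties":{"increments":{"type":"array"}},"required":["increments"]}

```bash
mkdir -p pics; ls; cat > h.py <<'E'
import numpy as np, cv2
from bench import monitor, cams, ticket
def save(img,n,crop=None,s=1):
    if crop: img=img[crop[1]:crop[3],crop[0]:crop[2]]
    cv2.imwrite('pics/'+n,cv2.resize(img[:,:,::-1],None,fx=s,fy=s,interpolation=cv2.INTER_CUBIC))
def ray(c,uv):
    K=np.array([[c['fx'],0,c['cx']],[0,c['fy'],c['cy']],[0,0,1.]])
    p=cv2.undistortPoints(np.array([[uv]],float),K,np.array([c['k1'],0,0,0.]))[0,0]
    R=np.array(c['R']);t=np.array(c['t'])
    return -R.T@t, R.T@np.array([p[0],p[1],1.])
def onz(c,uv,z):
    o,d=ray(c,uv); return o+d*(z-o[2])/d[2]
def proj(c,X):
    x=np.array(c['R'])@np.array(X,float)+np.array(c['t']); a=x[:2]/x[2]
    a=a*(1+c['k1']*(a@a)); return np.array([c['fx']*a[0]+c['cx'],c['fy']*a[1]+c['cy']])
def tri(rs):
    A=0;b=0
    for o,d in rs:
        d=d/np.linalg.norm(d);P=np.eye(3)-np.outer(d,d);A=A+P;b=b+P@o
    return np.linalg.solve(A,b)
E
python3 - <<'E'
from h import *
s=monitor.sense();print(s)
a=cams.snapshot('side');b=cams.snapshot('top')
save(np.vstack([a,b])[:, :],'a.png',s=0.78)
save(a,'side.png',s=1.5);save(b,'top.png',s=1.5)
for cam in('side','top'):
    c=cams.calibration(cam);o=-np.array(c['R']).T@c['t'];print(cam,o.round(),np.round(c['R'],2).tolist(),c['fx'],c['k1'])
    for n in('stand','rotor','paddle','rack','large_weight','small_weight'):
        print(cam,n,[(np.round(r['rect']).tolist(),round(r['confidence'],2)) for r in cams.recognise(cam,n)[:4]])
E
```

```text
pics
{'time_s': 0.0, 'joints': array([1.16868931e+00, 3.78078591e-01, 7.96243400e-02, 1.27440895e+00,
       7.32683700e-06, 1.46051462e+00]), 'dq': array([-0.00040246,  0.00111666,  0.00059694,  0.00037991,  0.00151519,
        0.00029881]), 'joint_efforts': array([-1.00723824e-03, -4.63600802e+01,  2.69876665e+01,  2.06598878e-02,
       -7.83823361e-05, -1.24589778e-06]), 'eef_pos': array([165.14941005, 550.08207709, 230.35141923]), 'tool_rot': array([ 2.51998987,  1.87422843, -0.00280741]), 'ft_force': array([ 0.24622891, -0.34974226,  0.89393041]), 'ft_torque': array([-0.01738357,  0.01402327,  0.03150788]), 'finger_gap': 85.38113121354755}
side [   -6. -1133.   870.] [[0.9, -0.43, -0.01], [-0.22, -0.43, -0.87], [0.37, 0.79, -0.48]] 480.9348425716055 -0.1103034869550115
side stand [([223.0, 153.0, 320.0, 234.0], 0.76)]
side rotor [([245.0, 157.0, 297.0, 207.0], 0.82), ([357.0, 251.0, 378.0, 267.0], 0.53)]
side paddle [([234.0, 150.0, 302.0, 182.0], 0.62)]
side rack [([278.0, 267.0, 349.0, 309.0], 0.8)]
side large_weight [([291.0, 274.0, 305.0, 293.0], 0.6), ([289.0, 258.0, 302.0, 271.0], 0.45)]
side small_weight [([246.0, 156.0, 297.0, 209.0], 0.5)]
top [ 419.    9. 1242.] [[0.01, -1.0, -0.03], [-0.99, -0.01, -0.13], [0.13, 0.03, -0.99]] 359.4638998850241 -0.06405491930427666
top stand [([189.0, 134.0, 267.0, 228.0], 0.95)]
top rotor [([192.0, 145.0, 264.0, 199.0], 0.97), ([132.0, 214.0, 156.0, 241.0], 0.25)]
top paddle [([242.0, 150.0, 261.0, 227.0], 0.88)]
top rack [([338.0, 175.0, 360.0, 234.0], 0.67)]
top large_weight [([316.0, 201.0, 329.0, 211.0], 0.62), ([346.0, 215.0, 358.0, 220.0], 0.53)]
top small_weight [([340.0, 177.0, 360.0, 233.0], 0.56), ([295.0, 250.0, 310.0, 265.0], 0.48), ([342.0, 188.0, 352.0, 189.0], 0.42), ([253.0, 249.0, 269.0, 264.0], 0.38)]
```

```bash
cd pics; python3 -c "
import cv2,numpy as np
a=cv2.imread('side.png')[180:500,240:640];b=cv2.imread('top.png')[150:450,150:600]
cv2.imwrite('c1.png',cv2.resize(a,None,fx=2*.93,fy=2*.93));cv2.imwrite('c2.png',cv2.resize(b,None,fx=1.77,fy=1.77))"
```

```text
(no output)
```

View pics/c1.png

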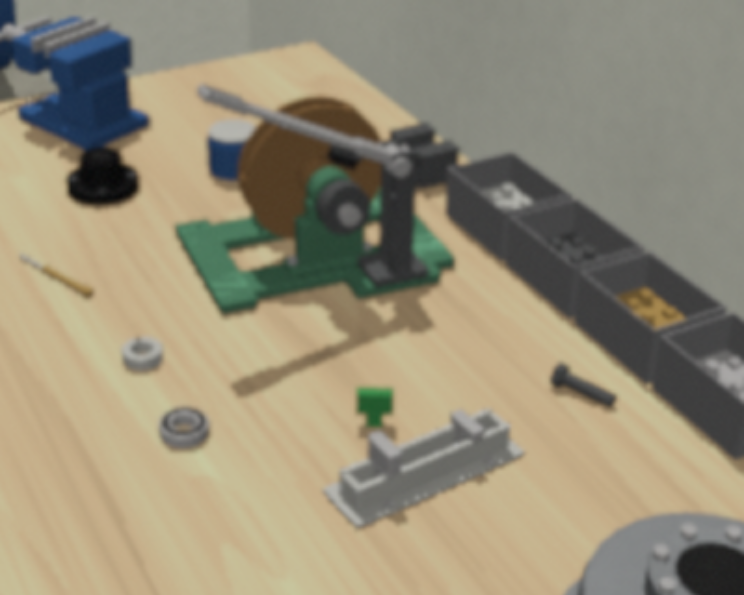

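View pics/c2.png

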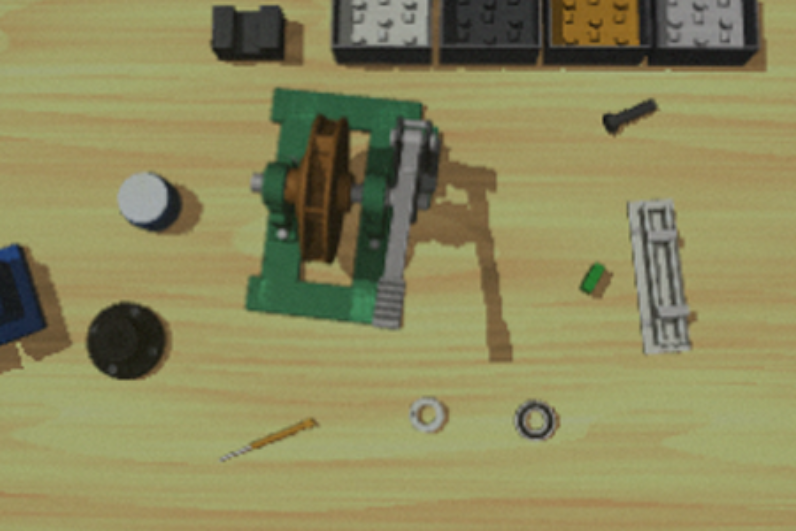

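Rack weights are at side ≈(297,281) and (327,271). The nearer one looks taller, which fits the large weight; the green T at side ≈(294,265) is the decoy. Next I compute coarse positions.

```bash
python3 - <<'E'
from h import *
c=cams.calibration('top');s=cams.calibration('side')
f=lambda x,y:(100+x/2.655,100+y/2.655)
g=lambda x,y:(160+x/2.79,120+y/2.79)
for n,p,z in [('bedFL',(272,90),20),('bedFR',(422,103),20),('bedNL',(247,305),20),('bedNR',(380,322),20),('rimfar',(330,118),150),('rimnear',(322,262),150),('rimmid',(326,190),205),('paddle',(388,304),270),('levpivot',(413,128),170),('wNear',(675,312),60),('wFar',(662,235),46),('rackF',(651,203),34),('rackN',(668,350),34)]:
    print(n,onz(c,f(*p),z).round(1))
print('paddle tri',tri([ray(c,f(388,304)),ray(s,g(208,92))]).round(1))
print('wN tri',tri([ray(c,f(675,312)),ray(s,g(383,443))]).round(1))
print('wF tri',tri([ray(c,f(662,235)),ray(s,g(467,420))]).round(1))
w=cams.calibration('wrist');R=np.array(w['R']);print('wrist o',(-R.T@w['t']).round(1),R.round(3).tolist(),w['fx'],w['k1'], monitor.sense()['eef_pos'])
E
```

```text
bedFL [790.8 225.4  20. ]
bedFR [773.2  25.7  20. ]
bedNL [504.4 249.3  20. ]
bedNR [484.1  77.1  20. ]
rimfar [717.1 132.4 150. ]
rimnear [545.9 138.  150. ]
rimmid [619.9 128.9 205. ]
paddle [489.3  55.4 270. ]
levpivot [700.   33.8 170. ]
wNear [ 497.  -289.9   60. ]
wFar [ 595.2 -279.6   46. ]
rackF [ 638.4 -269.4   34. ]
rackN [ 450.9 -286.5   34. ]
paddle tri [482.1  57.1 282.3]
wN tri [ 496.9 -289.5   61.7]
wF tri [ 595.8 -279.7   46.6]
wrist o [101.2 570.  373.7] [[0.288, 0.958, 0.001], [0.923, -0.277, 0.267], [0.256, -0.076, -0.964]] 325.3169416177215 -0.08899990056877509 [165.4393956  550.75527334 231.38643247]
```

The triangulated head tops are z≈62 for the near weight (large) and z≈46 for the far one (small). I'm moving up to view the stand from the wrist camera.

send_rows:
  increments:
    - [[1,0,0,1.5,0],[1,0.5,-1,3.3,0.1],[1,10.2,-15.4,3.6,0.2],[1,10.2,-15.4,3.6,0.2],[1,10.2,-15.4,3.6,0.2],[1,10.2,-15.4,3.6,0.2],[1,10.2,-15.4,3.6,0.2],[1,10.2,-15.4,3.6,0.2]]

```text
time_s: 1.5
eef_pos: [345.0, 276.5, 330.8]
tool_rot: [2.32, 2.118, 0.002]
ft_force: [0.2, 1.0, 0.1]
finger_gap: 85.6
```

send_rows:
  increments:
    - [[0,0,0,0,0],[0,0,0,0,0],[0,0,0,0,0]]

```text
time_s: 1.8
eef_pos: [343.8, 278.9, 330.5]
tool_rot: [-2.32, -2.118, -0.0]
ft_force: [0.7, 0.5, 1.1]
finger_gap: 44.0
```

send_rows:
  increments:
    - [[0,4.2,-6.3,0.3,0],[0,4.2,-6.3,0.3,0],[0,4.2,-6.3,0.3,0],[0,4.2,-6.3,0.3,0],[0,4.2,-6.3,0.3,0],[0,4.2,-6.3,0.3,0],[0,4.2,-6.3,0.3,0]]

```text
time_s: 2.5
eef_pos: [470.0, 90.6, 339.2]
tool_rot: [-2.318, -2.118, 0.0]
ft_force: [-1.1, -0.3, -0.2]
finger_gap: -0.3
```

```bash
python3 - <<'E'
from h import *
print(monitor.sense()['eef_pos'].round(1))
import pickle
c=cams.calibration('wrist')
a=cams.snapshot('wrist');save(a,'w1.png',s=1.56)
pickle.dump((c,a),open('w1.pkl','wb'))
for n in('rotor','paddle'):
    print(n,[(np.round(r['rect']).tolist(),round(r['confidence'],2)) for r in cams.recognise('wrist',n)[:3]])
E
```

```text
[470.   90.6 339.2]
rotor []
paddle [([187.0, 208.0, 236.0, 278.0], 0.61)]
```

View pics/w1.png

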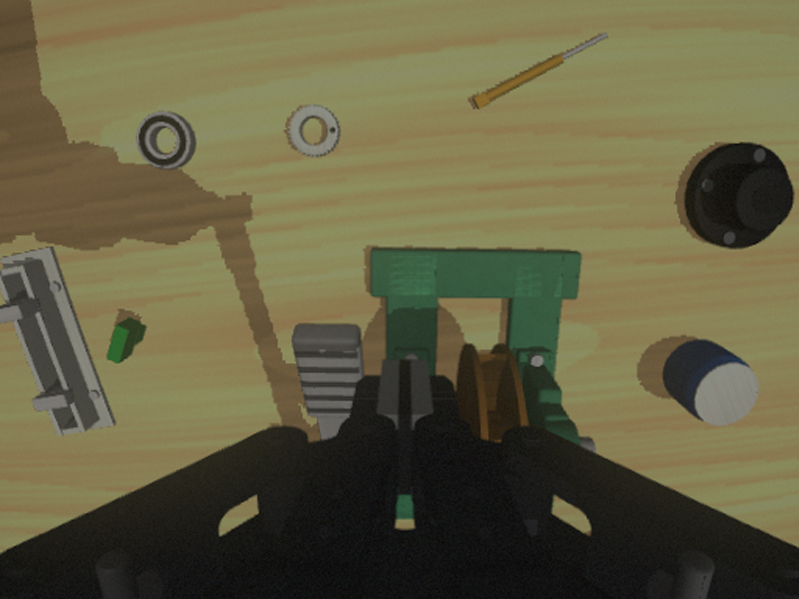

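The wrist view shows the paddle end at about (295–361, 327–420) in the enlarged picture, the two shroud edges at x≈457–527, and the rack at lower left. Next I work out the paddle position.

```bash
python3 - <<'E'
from h import *
import pickle
c,a=pickle.load(open('w1.pkl','rb'))
f=lambda x,y:(x/1.5625,y/1.5625)
R=np.array(c['R']);print((-R.T@c['t']).round(1))
for n,p,z in [('eL',(294,352),293),('eR',(361,352),293),('mid-far L',(306,412),275),('mid-far R',(360,408),275),('bedNL',(580,252),20),('bedNR',(371,248),20),('bedNL0',(580,296),20)]:
    print(n,onz(c,f(*p),z).round(1))
s=cams.calibration('side')
# check near-end triangulation with side endpoint
print(tri([ray(c,f(327,340)),ray(s,(160+200/2.79,120+92/2.79))]).round(1))
E
```

```text
[403.4  96.4 481.6]
eL [472.8  46.1 293. ]
eR [475.2  72.7 293. ]
mid-far L [508.8  42.2 275. ]
mid-far R [508.8  66.9 275. ]
bedNL [499.4 251.7  20. ]
bedNR [478.7  59.   20. ]
bedNL0 [541.9 251.7  20. ]
[469.1  59.  284.8]
```

send_rows:
  increments:
    - [[0,0.9,-1.1,0,0],[0,0.9,-1.1,-1.0,0],[0,0.9,-1.1,-1.7,0],[0,0.9,-1.1,-1.7,0]]

```text
time_s: 3.05
eef_pos: [494.9, 57.4, 285.7]
tool_rot: [-2.316, -2.117, 0.006]
ft_force: [-0.1, -0.5, -0.2]
finger_gap: -0.4
```

send_rows:
  increments:
    - [[0,0,0,-0.2,0],[0,0,0,-0.4,0],[0,0,0,-0.5,0],[0,0,0,-0.5,0]]

```text
time_s: 3.45
eef_pos: [498.4, 56.9, 275.5]
tool_rot: [2.318, 2.116, 0.006]
ft_force: [-0.3, 0.7, 3.7]
finger_gap: -0.0
```

```bash
python3 - <<'E'
from h import *
c=cams.calibration('wrist');a=cams.snapshot('wrist');b=cams.snapshot('side')
save(np.vstack([cv2.resize(a[150:384,100:400],None,fx=2,fy=2),cv2.resize(b[130:250,220:370],None,fx=4,fy=4)])[:,:],'p2.png',s=0.62)
print(monitor.sense()['ft_force'],monitor.sense()['eef_pos'])
E
```

```text
[-0.35435912  2.01400567  7.33290476] [498.37885279  56.8156351  275.36322636]
```

View pics/p2.png

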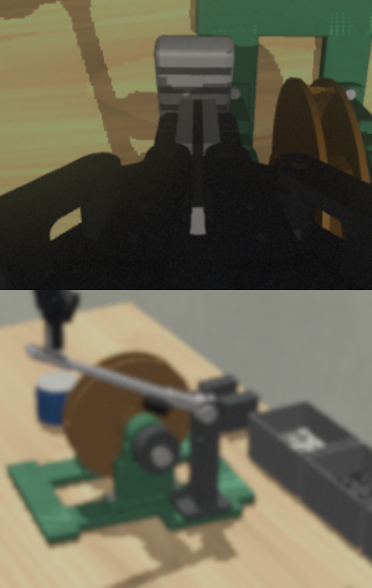

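send_rows:
  increments:
    - [[0,-0.14,0.01,-0.25,0],[0,-0.27,0.03,-0.5,0],[0,-0.38,0.04,-0.75,0],[0,-0.47,0.05,-1.0,0],[0,-0.55,0.06,-1.25,0],[0,-0.63,0.07,-1.5,0],[0,-0.69,0.07,-1.75,0],[0,-0.74,0.08,-2.0,0]]

```text
time_s: 4.35
eef_pos: [476.5, 59.0, 215.4]
tool_rot: [2.318, 2.116, 0.006]
ft_force: [-0.9, 0.5, 9.6]
finger_gap: 0.2
```

send_rows:
  increments:
    - [[0,-0.03,0,-0.15,0],[0,-0.06,0.01,-0.3,0],[0,-0.09,0.01,-0.45,0],[0,-0.09,0.01,-0.45,0]]

```text
time_s: 4.75
eef_pos: [473.7, 59.3, 201.2]
tool_rot: [2.319, 2.116, 0.005]
ft_force: [2.2, 1.4, 2.7]
finger_gap: 0.1
```

send_rows:
  increments:
    - [[0,-0.01,0,-0.07,0],[0,-0.02,0,-0.14,0],[0,-0.02,0,-0.14,0]]

```text
time_s: 5.05
eef_pos: [473.2, 59.3, 197.1]
tool_rot: [2.319, 2.116, 0.005]
ft_force: [0.6, 0.6, 4.9]
finger_gap: -0.1
```

send_rows:
  increments:
    - [[0,0,0,-0.05,0],[0,-0.01,0,-0.1,0]]

```text
time_s: 5.25
eef_pos: [472.9, 59.4, 194.4]
tool_rot: [2.319, 2.116, 0.005]
ft_force: [-0.4, 0.5, 6.9]
finger_gap: -0.1
```

send_rows:
  increments:
    - [[0,0,0,-0.05,0],[0,-0.01,0,-0.1,0]]

```text
time_s: 5.45
eef_pos: [472.5, 59.4, 191.4]
tool_rot: [2.319, 2.116, 0.005]
ft_force: [-0.1, 1.4, 6.9]
finger_gap: 0.3
```

send_rows:
  increments:
    - [[0,0,0,-0.04,0],[0,-0.01,0,-0.08,0]]

```text
time_s: 5.65
eef_pos: [472.3, 59.4, 189.0]
tool_rot: [2.319, 2.116, 0.005]
ft_force: [-0.6, 0.8, 6.7]
finger_gap: -0.2
```

send_rows:
  increments:
    - [[0,0,0,-0.05,0],[0,0,0,-0.1,0]]

```text
time_s: 5.85
eef_pos: [472.0, 59.4, 185.9]
tool_rot: [2.319, 2.117, 0.005]
ft_force: [-1.3, 1.9, 6.6]
finger_gap: 0.1
```

send_rows:
  increments:
    - [[0,0,0,-0.05,0],[0,0,0,-0.1,0]]

```text
time_s: 6.05
eef_pos: [471.9, 59.5, 183.2]
tool_rot: [2.319, 2.117, 0.005]
ft_force: [-4.0, 1.8, 13.2]
finger_gap: 0.2
```

send_rows:
  increments:
    - [[0,0,0,-0.015,0],[0,0,0,-0.03,0],[0,0,0,-0.03,0]]

```text
time_s: 6.35
eef_pos: [471.8, 59.5, 182.7]
tool_rot: [2.319, 2.117, 0.005]
ft_force: [-3.0, 0.8, 12.9]
finger_gap: -0.0
```

send_rows:
  increments:
    - [[0,0,0,-0.015,0],[0,0,0,-0.03,0],[0,0,0,-0.03,0]]

```text
time_s: 6.65
eef_pos: [471.8, 59.5, 182.1]
tool_rot: [2.319, 2.117, 0.005]
ft_force: [-3.3, 0.4, 14.7]
finger_gap: -0.2
```

```bash
python3 -c "
from h import *
for i in range(3):
    cams.snapshot('top') if i else 0;s=monitor.sense();print(s['ft_force'].round(1),s['eef_pos'].round(2))"
```

```text
[-3.3  0.4 14.7] [471.8   59.46 182.09]
[-3.7  1.4 14.8] [471.79  59.48 182.09]
[-3.6  1.3 14.7] [471.81  59.48 182.12]
```

send_rows:
  increments:
    - [[0,0,0,-0.02,0],[0,0,0,-0.04,0],[0,0,0,-0.04,0]]

```text
time_s: 7.05
eef_pos: [471.8, 59.5, 181.2]
tool_rot: [2.319, 2.117, 0.005]
ft_force: [-5.0, 1.3, 17.4]
finger_gap: -0.0
```

send_rows:
  increments:
    - [[0,0,0,-0.015,0],[0,0,0,-0.015,0],[0,0,0,-0.015,0],[0,0,0,-0.015,0]]

```text
time_s: 7.45
eef_pos: [471.7, 59.5, 181.0]
tool_rot: [2.319, 2.117, 0.005]
ft_force: [-4.9, 0.8, 18.8]
finger_gap: 0.3
```

send_rows:
  increments:
    - [[0,0,0,0.5,0],[0,0,0,2,0],[0,0,0,3.5,-0.1],[0.6,0.5,0,4.6,-0.25],[0.6,2,0,4.6,-0.4],[0.6,4,0.1,4.6,-0.55],[0.6,5,0.1,4.6,-0.7],[0.6,5,0.1,4.6,-0.85]]

```text
time_s: 8.25
eef_pos: [624.9, 61.7, 311.4]
tool_rot: [-2.99, -0.962, 0.005]
ft_force: [0.3, 0.2, -0.9]
finger_gap: 51.0
```

send_rows:
  increments:
    - [[0.6,0,0,0,-0.15],[0.6,0,0,0,-0.3],[0.6,0,0,0,-0.45],[0.6,0,0,0,-0.6],[0.6,0,0,0,-0.72],[0.6,0,0,0,-0.72],[0.6,0,0,0,-0.72]]

```text
time_s: 8.95
eef_pos: [620.8, 62.0, 315.8]
tool_rot: [3.138, -0.139, -0.0]
ft_force: [0.2, 1.1, -0.2]
finger_gap: 51.0
```

```bash
python3 - <<'E'
from h import *
import pickle
c=cams.calibration('wrist');a=cams.snapshot('wrist');pickle.dump((c,a),open('w3.pkl','wb'))
save(a,'w3.png',s=1.5625)
R=np.array(c['R']);print((-R.T@c['t']).round(1),monitor.sense()['eef_pos'],monitor.sense()['tool_rot'])
E
```

```text
[627.2 129.1 458.2] [620.80113216  61.98766016 315.84795239] [ 3.13841708e+00 -1.39340900e-01 -1.84568314e-04]
```

View pics/w3.png

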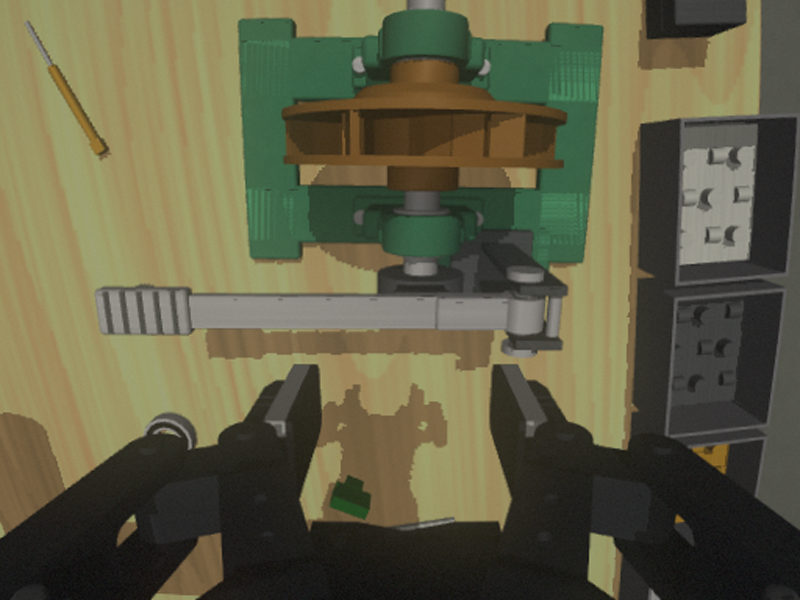

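The picture shows the lever left level, the vanes at x≈355 and 487, and the shrouds at y≈105 and 160. I'll enlarge the rim.

```bash
python3 - <<'E'
from h import *
import pickle
c,a=pickle.load(open('w3.pkl','rb'))
save(a,'w3c.png',(172,55,372,125),4)
# horizontal line detection: profile along v for columns
g=a.astype(int).sum(2)
for u in (255,262,270,278,285): print(u,g[58:112,u].tolist())
E
```

```text
255 [221, 225, 230, 233, 249, 259, 252, 257, 251, 254, 253, 168, 104, 107, 110, 110, 108, 131, 168, 165, 156, 156, 164, 164, 167, 164, 167, 162, 167, 162, 163, 163, 161, 164, 165, 160, 166, 166, 165, 163, 161, 212, 253, 253, 254, 245, 256, 244, 194, 148, 150, 153, 155, 152]
262 [236, 249, 249, 248, 252, 259, 255, 251, 258, 261, 248, 169, 109, 101, 117, 108, 117, 135, 150, 150, 150, 147, 142, 144, 152, 145, 160, 144, 136, 149, 145, 145, 146, 149, 142, 149, 148, 150, 144, 148, 139, 171, 255, 254, 249, 254, 261, 250, 202, 167, 168, 172, 168, 166]
270 [240, 251, 259, 255, 262, 258, 261, 267, 261, 259, 254, 175, 114, 104, 114, 108, 120, 140, 154, 149, 153, 152, 147, 144, 152, 153, 146, 138, 150, 151, 148, 149, 146, 144, 147, 147, 145, 150, 154, 140, 152, 179, 249, 257, 253, 249, 251, 250, 219, 169, 176, 178, 169, 175]
278 [234, 250, 249, 256, 260, 271, 266, 268, 262, 265, 261, 209, 101, 112, 110, 117, 148, 152, 150, 154, 143, 156, 163, 151, 154, 155, 152, 146, 143, 153, 150, 151, 151, 158, 148, 152, 177, 206, 202, 211, 209, 225, 256, 249, 250, 253, 247, 249, 216, 164, 154, 161, 156, 165]
285 [215, 233, 250, 238, 245, 256, 256, 259, 253, 252, 249, 214, 102, 113, 104, 129, 154, 157, 155, 155, 155, 158, 152, 144, 159, 150, 160, 158, 159, 153, 147, 148, 156, 183, 208, 209, 211, 203, 211, 207, 214, 211, 244, 245, 245, 247, 244, 240, 213, 145, 134, 142, 139, 143]
```

View pics/w3c.png

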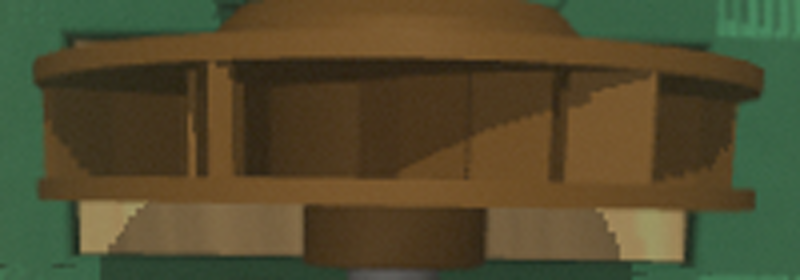

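```bash
python3 - <<'E'
from h import *
import pickle
c,a=pickle.load(open('w3.pkl','rb'))
f=lambda x,y:(172+x/4,55+y/4)
for n,uv,z in [('nearIn',(270,99.3),205),('nearOut',(270,106.3),205),('farIn',(270,69),205),('nearIn250',(250,99.3),205),
 ('L tip l',f(208,120),196),('L tip r',f(233,120),196),('R 550',f(550,120),196),('R 567',f(567,120),196),('R 655',f(655,125),196),('line470',f(470,120),170),
 ('silh L near',f(38,190),115),('silh R near',f(755,198),115),('silh L far',f(35,72),115),('silh R far',f(763,82),115),
 ('paddle end L',(97/1.5625,288/1.5625),172),('paddle endR',(101/1.5625,333/1.5625),172),('paddle in t',(188/1.5625,290/1.5625),172),('paddle in b',(191/1.5625,332/1.5625),172),('pivot',(525/1.5625,312/1.5625),175)]:
    print(n,onz(c,uv,z).round(1))
E
```

```text
nearIn [635.7 130.7 205. ]
nearOut [635.3 125.6 205. ]
farIn [637.5 152.6 205. ]
nearIn250 [620.7 132.1 205. ]
L tip l [601.4 144.8 196. ]
L tip r [606.2 144.3 196. ]
R 550 [667.4 139.  196. ]
R 567 [670.7 138.8 196. ]
R 655 [687.8 136.5 196. ]
line470 [654.4 141.4 170. ]
silh L near [547.9 136.6 115. ]
silh R near [732.  118.6 115. ]
silh L far [551.1 165.6 115. ]
silh R far [734.7 147.4 115. ]
paddle end L [436.7  73.9 172. ]
paddle endR [431.9  45.6 172. ]
paddle in t [493.3  67.5 172. ]
paddle in b [489.8  41.5 172. ]
pivot [689.8  37.5 175. ]
```

send_rows:
  increments:
    - [[0.6,-4.1,-13.6,0,0.19],[0.6,-4.1,-13.6,0,0.19],[0.6,-4.1,-13.6,0,0.19],[0.6,-4.1,-13.6,-1,0.19],[0.6,-4.1,-13.6,-2,0.19],[0.6,-4.1,-13.6,-3,0.19],[0.6,-4.1,-13.6,-3.5,0.19],[0.6,-4.1,-13.6,-3.8,0.19]]

```text
time_s: 9.8
eef_pos: [510.9, -303.7, 230.8]
tool_rot: [3.136, 0.157, 0.003]
ft_force: [1.3, -0.3, -0.7]
finger_gap: 50.8
```

send_rows:
  increments:
    - [[0.6,0,0,0,0],[0.6,0,0,0,0]]

```text
time_s: 10.0
eef_pos: [510.4, -301.8, 229.9]
tool_rot: [-3.136, -0.154, 0.002]
ft_force: [-0.1, 0.1, 0.7]
finger_gap: 51.0
```

```bash
python3 - <<'E'
from h import *
import pickle
c=cams.calibration('wrist');a=cams.snapshot('wrist');pickle.dump((c,a),open('w4.pkl','wb'))
save(a,'w4.png',s=1.5625)
R=np.array(c['R']);print((-R.T@c['t']).round(1),monitor.sense()['eef_pos'],monitor.sense()['tool_rot'])
E
```

```text
[ 504.4 -235.   372.4] [ 511.31106132 -301.22327543  231.00355911] [-3.13708634e+00 -1.56278636e-01 -2.96166210e-04]
```

View pics/w4.png

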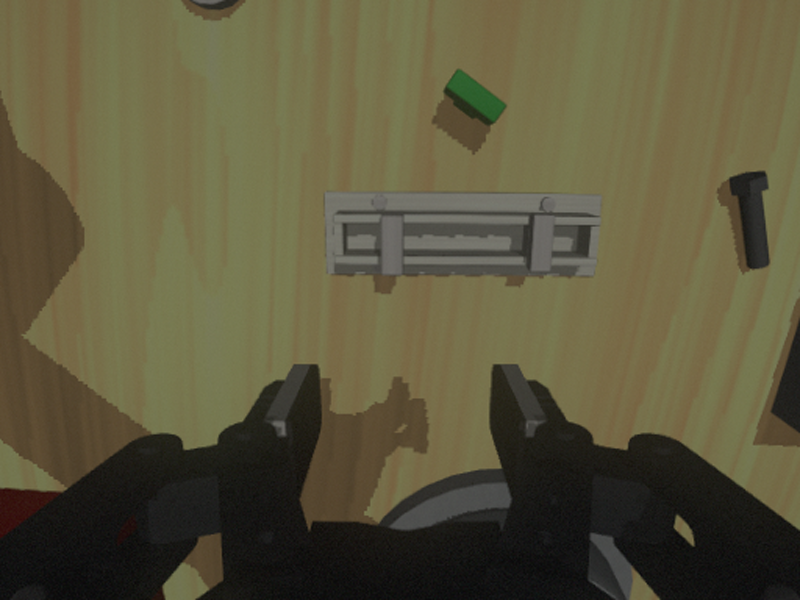

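Two weights hang in the rack, at (391,243) and (540,242); the green T at (475,97) is excluded by its colour. The left one (nearer the robot) should be the large one: taller head and longer shadow. I'll confirm with a crop and compute positions.

```bash
python3 - <<'E'
from h import *
import pickle
c,a=pickle.load(open('w4.pkl','rb'))
b=cams.snapshot('side');save(np.clip(b*1.0,0,255).astype(np.uint8),'s5.png',(270,250,360,315),6)
f=lambda x,y:(x/1.5625,y/1.5625)
for n,p,z in [('L tl',(382,214),60),('L tr',(401,214),60),('L br',(403,274),60),('L bl',(383,274),60),('R t',(542,212),46),('R b',(540,270),46),('rail tL',(335,213),34),('rail tR',(600,213),34),('rail b',(335,268),34),('rail bR',(596,266),34)]:
    print(n,onz(c,f(*p),z).round(1))
print(monitor.sense()['ft_force'])
E
```

```text
L tl [ 493.4 -267.7   60. ]
L tr [ 505.  -266.6   60. ]
L br [ 509.8 -303.8   60. ]
L bl [ 497.3 -305.    60. ]
R t [ 594.8 -257.5   46. ]
R b [ 599.7 -295.2   46. ]
rail tL [ 461.4 -272.7   34. ]
rail tR [ 637.5 -254.7   34. ]
rail b [ 463.8 -309.9   34. ]
rail bR [ 641.6 -290.7   34. ]
[0.28249819 1.00347073 0.05145967]
```

View pics/s5.png

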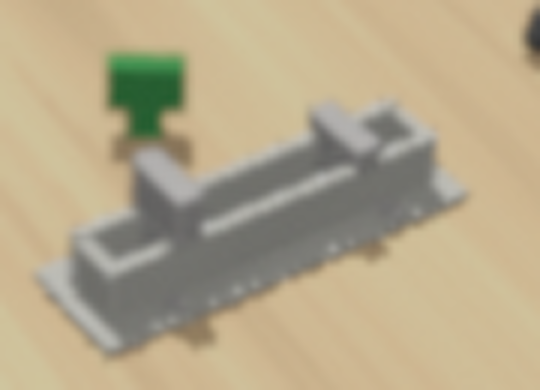

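The crop confirms it: the near weight has the clearly taller head, so it is the large one. It sits at about (501.5, -286).

send_rows:
  increments:
    - [[0.4,-0.33,0.51,0,0],[0.4,-0.33,0.51,-1.5,0],[0.4,-0.33,0.51,-3,0],[0.4,-0.33,0.51,-4.2,0],[0.4,-0.33,0.51,-5.2,0],[0.4,-0.33,0.51,-6.0,0],[0.4,-0.33,0.51,-6.43,0],[0.4,-0.33,0.51,-6.43,0]]

```text
time_s: 10.9
eef_pos: [501.3, -284.6, 37.0]
tool_rot: [-3.136, -0.159, 0.002]
ft_force: [0.4, 0.0, -0.0]
finger_gap: 33.9
```

send_rows:
  increments:
    - [[0.1,0,0,0,0],[0,0,0,0,0],[0,0,0,0,0],[0,0,0,0,0],[0,0,0,0,0]]

```text
time_s: 11.4
eef_pos: [502.9, -286.9, 39.8]
tool_rot: [3.136, 0.156, 0.005]
ft_force: [1.0, 1.0, 5.6]
finger_gap: 12.8
```

send_rows:
  increments:
    - [[0,0,0,0.2,0],[0,0,0,0.5,0],[0,0,0,1.5,0],[0,0,0,3,0],[0,0,0,3,0]]

```text
time_s: 11.9
eef_pos: [504.9, -288.9, 134.8]
tool_rot: [3.131, 0.155, 0.014]
ft_force: [1.4, -0.7, -0.9]
finger_gap: 12.5
```

```bash
python3 - <<'E'
from h import *
b=cams.snapshot('side');save(b,'s6.png',(240,200,360,315),5)
s=monitor.sense();print(s['ft_force'],s['eef_pos'],s['finger_gap'])
E
```

```text
[-0.63563899 -0.37968967 -1.59976285] [ 503.86706781 -288.13202148  132.02532859] 12.646474495853493
```

View pics/s6.png

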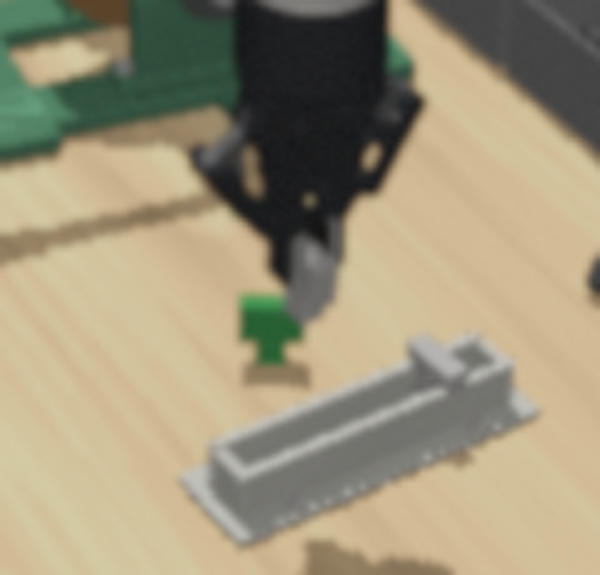

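The weight is held and clear of the rack. I'm carrying it high to above the rim.

send_rows:
  increments:
    - [[0,0,0,1.6,0],[0,0,0,3.2,-0.05],[0,0.5,1.5,4.8,-0.1],[0,4.67,14.3,5.2,-0.197],[0,4.67,14.3,5.2,-0.197],[0,4.67,14.3,5.2,-0.197],[0,4.67,14.3,5.2,-0.197],[0,4.67,14.3,5.2,-0.197]]

```text
time_s: 12.75
eef_pos: [589.5, -13.7, 273.2]
tool_rot: [3.138, -0.154, -0.003]
ft_force: [0.3, -0.7, -1.0]
finger_gap: 13.0
```

send_rows:
  increments:
    - [[0,0,0,0,0],[0,0,0,0,0]]

```text
time_s: 12.95
eef_pos: [589.5, -14.4, 273.0]
tool_rot: [3.138, -0.15, -0.003]
ft_force: [0.3, -0.3, -0.3]
finger_gap: 12.5
```

send_rows:
  increments:
    - [[0,1.82,5.18,0,0],[0,1.82,5.18,0,0],[0,1.82,5.18,0,0],[0,1.82,5.18,0,0],[0,1.82,5.18,-0.4,0],[0,1.82,5.18,-0.5,0],[0,1.82,5.18,-0.5,0]]

```text
time_s: 13.65
eef_pos: [643.8, 138.0, 257.8]
tool_rot: [3.137, -0.157, -0.004]
ft_force: [0.5, -0.3, -0.9]
finger_gap: 12.8
```

```bash
python3 - <<'E'
from h import *
import pickle
s=monitor.sense();c=cams.calibration('wrist');a=cams.snapshot('wrist');pickle.dump((c,a),open('w7.pkl','wb'))
b=cams.snapshot('side')
A=cv2.resize(a[140:300,150:362],None,fx=3,fy=3);B=cv2.resize(b[120:210,220:332],None,fx=5.68,fy=5.33)
B=cv2.resize(B,(A.shape[1],int(B.shape[0]*A.shape[1]/B.shape[1])))
save(np.hstack([A,cv2.resize(B,(A.shape[1],A.shape[0]))]),'w7.png',s=0.62)
save(a,'w7a.png',(100,60,412,290),2.5)
print(s['eef_pos'],s['tool_rot'],s['ft_force'],s['finger_gap'])
E
```

```text
[643.75157999 138.02452497 257.83423701] [ 3.13675698 -0.15716742 -0.00440774] [ 0.45397328 -0.2632708  -0.87039815] 12.812103382258751
```

View pics/w7a.png

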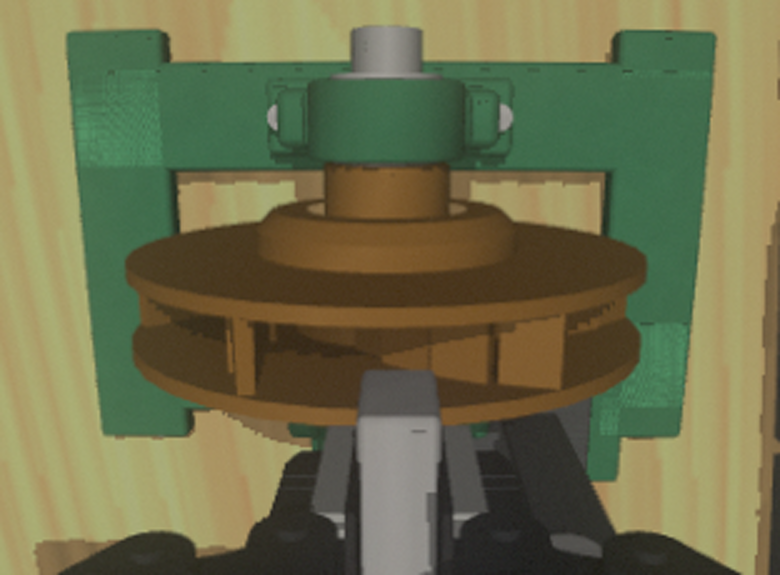

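The vane tips at x≈245 and 555 in the crop put their midpoint at ≈400, and the weight centre is at 398, so it is aligned along the rim. Next I compute y from the head's end face.

```bash
python3 - <<'E'
from h import *
import pickle
c,a=pickle.load(open('w7.pkl','rb'))
f=lambda x,y:(100+x/2.5,60+y/2.5)
for z in (248,250,252,254,256,258):
    print(z,'bot',onz(c,f(401,371.5),z).round(1),'top',onz(c,f(399,417),z+26).round(1), (onz(c,f(437,372),z)-onz(c,f(364.5,372),z)).round(1)[0])
g=a.astype(int).sum(2)
for u in (215,225,235): print(u,g[175:235,u].tolist())
print('tips',onz(c,f(235,320),196),onz(c,f(255,320),196),onz(c,f(565,320),196))
print(g[195:240,260].tolist())
for u,v in((401,360),): pass
E
```

```text
248 bot [646.6 154.6 248. ] top [646.3 155.3 274. ] 14.2
250 bot [646.6 155.2 250. ] top [646.3 156.1 276. ] 14.0
252 bot [646.7 155.9 252. ] top [646.4 156.9 278. ] 13.8
254 bot [646.8 156.6 254. ] top [646.5 157.7 280. ] 13.7
256 bot [646.8 157.2 256. ] top [646.6 158.5 282. ] 13.5
258 bot [646.9 157.9 258. ] top [646.7 159.3 284. ] 13.3
215 [150, 163, 161, 153, 152, 155, 172, 246, 271, 266, 262, 261, 268, 264, 199, 136, 125, 133, 127, 121, 119, 122, 126, 125, 129, 144, 159, 158, 161, 158, 158, 163, 153, 167, 156, 164, 161, 164, 160, 166, 166, 160, 161, 165, 164, 161, 181, 250, 267, 266, 267, 263, 267, 272, 220, 210, 205, 269, 288, 309]
225 [157, 164, 153, 153, 160, 147, 148, 221, 264, 275, 277, 276, 277, 276, 275, 203, 166, 167, 165, 165, 157, 131, 131, 130, 132, 125, 151, 161, 166, 154, 152, 160, 152, 162, 163, 156, 161, 164, 158, 160, 168, 160, 173, 169, 156, 166, 158, 180, 256, 275, 272, 272, 274, 275, 257, 192, 163, 168, 161, 164]
235 [153, 156, 157, 154, 163, 153, 158, 170, 247, 269, 271, 269, 266, 267, 271, 234, 182, 181, 175, 177, 180, 181, 165, 139, 124, 121, 123, 116, 148, 158, 159, 163, 159, 157, 165, 163, 163, 161, 159, 163, 153, 164, 164, 169, 156, 161, 171, 159, 234, 265, 271, 275, 277, 268, 279, 243, 237, 245, 244, 244]
tips [603.28408575 155.62748289 196.        ] [608.50450627 155.10395702 196.        ] [688.85663648 147.08149611 196.        ]
[181, 174, 179, 173, 168, 177, 216, 228, 232, 228, 236, 231, 193, 221, 238, 233, 238, 247, 246, 247, 241, 250, 250, 248, 251, 244, 250, 246, 255, 256, 262, 321, 400, 427, 431, 444, 444, 445, 441, 443, 444, 446, 444, 446, 443]
```

```bash
python3 - <<'E'
from h import *
import pickle
c,a=pickle.load(open('w7.pkl','rb'))
for u,vs in((235,(182.7,190.2,222.8,230.2)),(225,(181.9,190,222.2,229.7))):
    P=np.array([onz(c,(u,v),203.5) for v in vs]);print(P.round(1).tolist(),P[:,1].mean(),'at x=644.6:',P[:,1].mean()-.0985*(644.6-P[:,0].mean()))
E
```

```text
[[631.1, 158.3, 203.5], [630.5, 153.5, 203.5], [627.9, 131.8, 203.5], [627.3, 126.7, 203.5]] 142.56401470474108 at x=644.6: 141.0488717093111
[[625.0, 159.4, 203.5], [624.3, 154.2, 203.5], [621.5, 132.9, 203.5], [620.9, 127.7, 203.5]] 143.54030763412572 at x=644.6: 141.40481230487492
```

Both views put the shroud mid-plane at y≈141.1; the weight's centre is at ≈136.9. I'll shift by +4.2 mm and descend.

send_rows:
  increments:
    - [[0,0.01,0.14,-0.2,0],[0,0.01,0.14,-0.5,0],[0,0.01,0.14,-0.8,0],[0,0.01,0.14,-0.8,0]]

```text
time_s: 14.15
eef_pos: [643.6, 143.9, 232.8]
tool_rot: [3.137, -0.154, -0.005]
ft_force: [-0.9, -0.4, -1.8]
finger_gap: 12.7
```

```bash
python3 - <<'E'
from h import *
import pickle
s=monitor.sense();c=cams.calibration('wrist');a=cams.snapshot('wrist');pickle.dump((c,a),open('w8.pkl','wb'))
save(a,'w8.png',(190,120,320,250),5)
print(s['eef_pos'],s['tool_rot'],s['ft_force'])
E
```

```text
[643.61824303 143.85422059 232.84226293] [ 3.13716233 -0.15385613 -0.00544668] [-0.93228878 -0.41811412 -1.80813184]
```

View pics/w8.png

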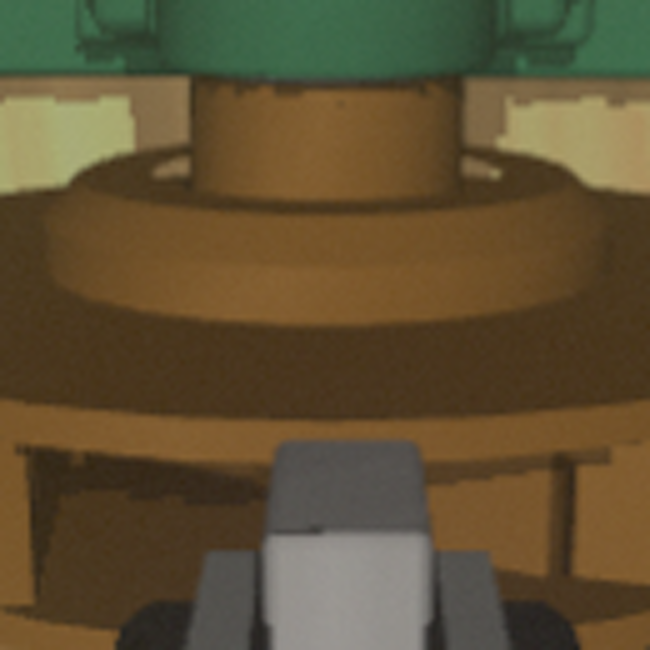

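The end face's lower edge is at y≈440 in the crop and the far shroud band at 417–463. I'll compute the remaining offset.

```bash
python3 - <<'E'
from h import *
import pickle
c,a=pickle.load(open('w8.pkl','rb'))
f=lambda x,y:(190+x/5,120+y/5)
for z in(224,226,228): print(z,onz(c,f(350,440),z).round(1),onz(c,f(348,533),z+26).round(1),(onz(c,f(422,443),z)-onz(c,f(276,443),z)).round(1)[0])
g=a.astype(int).sum(2)
for u in (240,243,275): print(u,g[196:222,u].tolist())
for p in((265,418),(265,463),(430,416),(430,462)): print(onz(c,f(*p),204.8).round(1))
E
```

```text
224 [646.3 161.1 224. ] [646.1 161.7 250. ] 14.2
226 [646.3 161.7 226. ] [646.2 162.4 252. ] 14.0
228 [646.4 162.4 228. ] [646.3 163.2 254. ] 13.8
240 [154, 160, 149, 155, 156, 153, 148, 179, 248, 268, 265, 269, 268, 262, 268, 267, 218, 188, 181, 159, 139, 127, 124, 130, 160, 159]
243 [160, 158, 160, 160, 161, 156, 163, 179, 243, 268, 265, 268, 268, 268, 267, 265, 233, 184, 161, 168, 176, 166, 161, 165, 189, 197]
275 [157, 154, 150, 155, 152, 153, 160, 195, 244, 265, 258, 258, 259, 257, 257, 257, 213, 187, 179, 179, 177, 217, 232, 237, 240, 243]
[636.6 158.2 204.8]
[636.  153.  204.8]
[654.6 156.7 204.8]
[654.2 151.3 204.8]
```

send_rows:
  increments:
    - [[0,0,-0.055,-0.1,0],[0,0,-0.055,-0.1,0],[0,0,-0.055,-0.1,0]]

```text
time_s: 14.5
eef_pos: [644.9, 142.3, 232.3]
tool_rot: [-3.138, 0.154, -0.001]
ft_force: [0.9, 0.5, -1.0]
finger_gap: 13.0
```

send_rows:
  increments:
    - [[0,0,0,-0.1,0],[0,0,0,-0.2,0],[0,0,0,-0.3,0],[0,0,0,-0.3,0]]

```text
time_s: 14.9
eef_pos: [644.4, 142.4, 222.3]
tool_rot: [3.138, -0.154, -0.002]
ft_force: [0.6, -1.2, -1.5]
finger_gap: 12.8
```

send_rows:
  increments:
    - [[0,0,0,-0.1,0],[0,0,0,-0.2,0],[0,0,0,-0.26,0],[0,0,0,-0.26,0]]

```text
time_s: 15.3
eef_pos: [644.5, 142.4, 214.8]
tool_rot: [3.138, -0.154, -0.001]
ft_force: [1.1, -0.6, -1.4]
finger_gap: 12.8
```

send_rows:
  increments:
    - [[0,0,0,-0.03,0],[0,0,0,-0.06,0],[0,0,0,-0.06,0]]

```text
time_s: 15.6
eef_pos: [644.8, 142.3, 213.4]
tool_rot: [3.138, -0.154, 0.0]
ft_force: [-1.3, -0.8, -1.4]
finger_gap: 12.9
```

send_rows:
  increments:
    - [[0,0,0,-0.03,0],[0,0,0,-0.06,0],[0,0,0,-0.06,0]]

```text
time_s: 15.9
eef_pos: [644.7, 142.4, 211.5]
tool_rot: [3.138, -0.154, -0.0]
ft_force: [-0.0, -0.7, -0.5]
finger_gap: 12.6
```

send_rows:
  increments:
    - [[0,0,0,-0.02,0],[0,0,0,-0.04,0],[0,0,0,-0.04,0]]

```text
time_s: 16.2
eef_pos: [644.9, 142.4, 210.8]
tool_rot: [-3.138, 0.154, -0.001]
ft_force: [0.1, -0.4, 0.9]
finger_gap: 12.6
```

send_rows:
  increments:
    - [[0,0,0,-0.015,0],[0,0,0,-0.03,0],[0,0,0,-0.03,0]]

```text
time_s: 16.5
eef_pos: [645.2, 142.4, 210.7]
tool_rot: [-3.138, 0.154, -0.003]
ft_force: [-0.9, -0.5, 5.1]
finger_gap: 12.8
```

Contact with the rims (5 N). I'll ease off slightly, release, and back straight up.

send_rows:
  increments:
    - [[0,0,0,0.015,0],[0.1,0,0,0.015,0],[0.25,0,0,0.015,0],[0.4,0,0,0.015,0],[0.4,0,0,0.015,0],[0.4,0,0,0.015,0]]

```text
time_s: 17.1
eef_pos: [644.6, 142.4, 209.5]
tool_rot: [3.138, -0.154, -0.001]
ft_force: [0.5, -0.7, -0.3]
finger_gap: 34.0
```

send_rows:
  increments:
    - [[0.4,0,0,0.3,0],[0.4,0,0,0.9,0],[0.4,0,0,2.2,0],[0.4,0,-1,3.2,0],[0.4,0,-2.4,3.5,0],[0.4,0,-2.4,3.5,0],[0.4,0,-2.4,3.5,0]]

```text
time_s: 17.8
eef_pos: [645.1, 69.6, 315.8]
tool_rot: [-3.137, 0.157, -0.002]
ft_force: [-0.8, 1.3, -0.6]
finger_gap: 34.1
```

```bash
python3 - <<'E'
from h import *
import pickle
s=monitor.sense();c=cams.calibration('wrist');a=cams.snapshot('wrist');pickle.dump((c,a),open('w9.pkl','wb'))
save(a,'w9.png',s=1.5625)
print(s['eef_pos'],s['tool_rot'],s['ft_force'],s['time_s'])
E
```

```text
[645.10783983  69.63178259 315.8429568 ] [-3.13706701e+00  1.56740441e-01 -2.13450509e-03] [-0.82313814  1.31907552 -0.58428571] 17.8
```

View pics/w9.png

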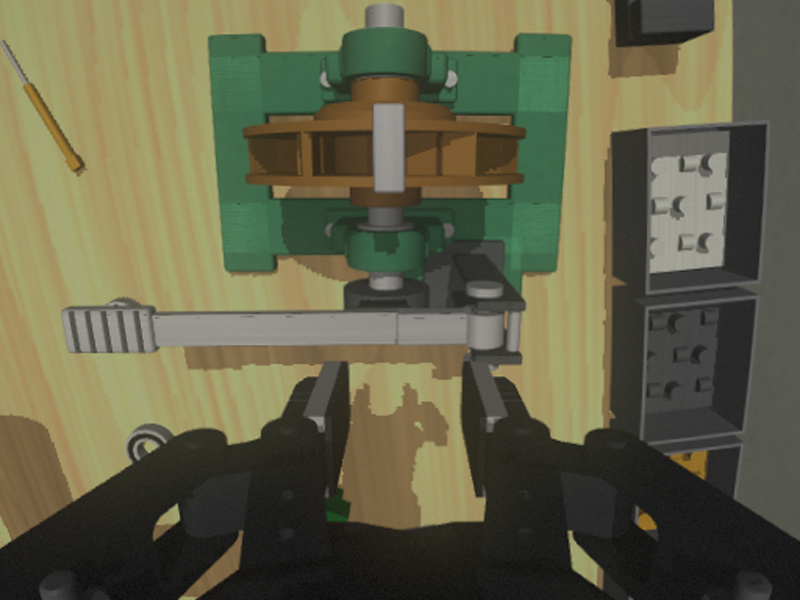

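The weight sits upright across both rims (388,147), midway between the vanes (307 and 475). The lever is level, with the paddle at (63–156, 306–352). I'll check numbers and the paddle position.

```bash
python3 - <<'E'
from h import *
import pickle
c,a=pickle.load(open('w9.pkl','rb'))
f=lambda x,y:(x/1.5625,y/1.5625)
for n,p,z in [('head',(389,103),231),('head b',(390,192),231),('head l',(374,147),231),('head r',(404,147),231),('vane L l',(302,160),196),('vane L r',(313,160),196),('vane R r',(519,150),170),('vaneR',(476,150),196),
 ('pEndT',(63,309),180),('pEndB',(68,353),180),('pInT',(153,307),179),('pInB',(156,351),179),('pend',(65,331),172)]:
    print(n,onz(c,f(*p),z).round(1))
E
```

```text
head [648.2 161.  231. ]
head b [644.7 123.7 231. ]
head l [639.8 143.6 231. ]
head r [652.7 142.3 231. ]
vane L l [601.2 142.2 196. ]
vane L r [606.8 141.6 196. ]
vane R r [715.8 136.3 170. ]
vaneR [688.5 138.2 196. ]
pEndT [441.6  74.9 180. ]
pEndB [436.7  47.2 180. ]
pInT [497.9  70.3 179. ]
pInB [493.2  43.1 179. ]
pend [432.8  59.1 172. ]
```

The weight's head centre is at (646.4, 142.3), within tolerance of the target (~645, 141.2). Now the paddle: centre about (467.5, 59, 180). I'll grip its sides and lift it along its arc.

send_rows:
  increments:
    - [[0.6,-1,-0.36,0,0.15],[0.6,-2.5,-0.36,0,0.3],[0.6,-4,-0.36,0,0.45],[0.6,-5,-0.36,0,0.6],[0.6,-5.92,-0.36,-0.5,0.75],[0.6,-5.92,-0.36,-1,0.9],[0.6,-5.92,-0.36,-1.5,1.05],[0.6,-5.92,-0.36,-2,1.2]]

```text
time_s: 18.65
eef_pos: [466.2, 60.8, 254.1]
tool_rot: [-2.669, -1.655, 0.001]
ft_force: [0.5, 0.0, -0.6]
finger_gap: 51.4
```

send_rows:
  increments:
    - [[0.6,0,0,0,0.15],[0.6,0,0,0,0.3],[0.6,0,0,0,0.37],[0.6,0,0,0,0.37],[0.6,0,0,0,0.37]]

```text
time_s: 19.15
eef_pos: [466.8, 60.3, 254.7]
tool_rot: [-2.328, -2.108, 0.001]
ft_force: [-1.3, -0.2, 0.5]
finger_gap: 51.1
```

```bash
python3 - <<'E'
from h import *
s=monitor.sense();c=cams.calibration('wrist');a=cams.snapshot('wrist')
print(s['eef_pos'],s['tool_rot'])
r=cams.outline_of('wrist','paddle')
for d in r[:2]:
    print(np.round(d['rect']),d['confidence'])
hsv=a.astype(int).sum(2)
# expected projected outline corners of paddle
for X in((439,61+14,181),(439,61-14,181),(467,59+14,180),(467,59-14,180)): print(proj(c,X).round(1))
for v in (170,180,190,200): print(v,hsv[v,190:340:3].tolist())
E
```

```text
[466.75155387  60.34478673 254.66174003] [-2.32803242e+00 -2.10816298e+00  7.33233039e-04]
[238. 155. 280. 338.] 0.88
[475. 238. 512. 299.] 0.34
[276.6 160.4]
[235.3 164.5]
[277.1 200. ]
[237.2 203.8]
170 [255, 257, 260, 257, 289, 358, 355, 359, 361, 358, 368, 374, 373, 369, 373, 369, 297, 348, 358, 361, 358, 360, 361, 362, 360, 367, 364, 363, 345, 258, 211, 208, 208, 224, 275, 275, 269, 229, 223, 218, 225, 225, 274, 277, 279, 277, 227, 223, 221, 228]
180 [269, 273, 271, 298, 372, 372, 368, 369, 369, 360, 366, 362, 364, 360, 365, 366, 223, 239, 247, 240, 246, 243, 362, 360, 361, 370, 368, 360, 341, 228, 241, 226, 225, 224, 227, 222, 219, 226, 217, 232, 214, 214, 210, 209, 204, 212, 211, 211, 208, 212]
190 [259, 255, 264, 260, 355, 357, 359, 358, 360, 356, 363, 365, 371, 375, 375, 375, 216, 220, 222, 224, 221, 225, 318, 324, 324, 327, 323, 322, 305, 223, 237, 217, 222, 219, 221, 224, 219, 223, 216, 218, 209, 209, 199, 208, 201, 204, 205, 209, 209, 210]
200 [250, 252, 259, 256, 359, 365, 359, 359, 360, 360, 360, 358, 363, 360, 356, 355, 180, 157, 148, 169, 167, 159, 184, 218, 208, 209, 213, 202, 200, 212, 237, 217, 223, 221, 237, 212, 239, 222, 234, 215, 202, 203, 205, 198, 202, 199, 201, 204, 204, 207]
```

send_rows:
  increments:
    - [[0.6,0.02,-0.03,-0.8,0],[0.6,0.02,-0.03,-1.6,0],[0.6,0.02,-0.03,-2.2,0],[0.6,0.02,-0.03,-2.8,0],[0.6,0.02,-0.03,-3.2,0],[0.6,0.02,-0.03,-3.2,0],[0.6,0.02,-0.03,-3.2,0]]

```text
time_s: 19.95
eef_pos: [467.7, 58.8, 159.2]
tool_rot: [-2.329, -2.108, 0.0]
ft_force: [0.1, -0.2, -0.0]
finger_gap: 51.4
```

send_rows:
  increments:
    - [[0.4,0,0,0,0],[0.2,0,0,0,0],[0.15,0,0,0,0],[0.15,0,0,0,0]]

```text
time_s: 20.35
eef_pos: [468.5, 58.4, 160.1]
tool_rot: [2.327, 2.107, 0.002]
ft_force: [-0.9, -1.6, 5.8]
finger_gap: 26.8
```

send_rows:
  increments:
    - [[0,0.01,0,0.25,0],[0,0.03,0,0.5,0],[0,0.08,-0.01,0.9,0],[0,0.15,-0.015,1.25,0],[0,0.24,-0.025,1.6,0],[0,0.33,-0.03,1.95,0],[0,0.46,-0.05,2.3,0],[0,0.59,-0.06,2.66,0]]

```text
time_s: 21.15
eef_pos: [484.5, 56.8, 236.2]
tool_rot: [-2.326, -2.106, 0.006]
ft_force: [6.1, -2.0, -18.1]
finger_gap: 26.3
```

send_rows:
  increments:
    - [[0,0.07,-0.01,0.17,0],[0,0.15,-0.015,0.34,0],[0,0.15,-0.015,0.34,0]]

```text
time_s: 21.45
eef_pos: [489.5, 56.2, 247.2]
tool_rot: [-2.327, -2.107, 0.004]
ft_force: [4.8, -1.2, -13.5]
finger_gap: 26.4
```

send_rows:
  increments:
    - [[0,0.05,0,0.1,0],[0,0.1,-0.01,0.2,0],[0,0.1,-0.01,0.2,0]]

```text
time_s: 21.75
eef_pos: [492.4, 55.9, 253.3]
tool_rot: [-2.327, -2.108, 0.004]
ft_force: [4.2, -0.9, -14.3]
finger_gap: 26.4
```

send_rows:
  increments:
    - [[0,0.05,0,0.1,0],[0,0.1,-0.01,0.2,0],[0,0.1,-0.01,0.2,0]]

```text
time_s: 22.05
eef_pos: [495.5, 55.6, 259.3]
tool_rot: [-2.327, -2.108, 0.003]
ft_force: [4.6, -0.7, -14.9]
finger_gap: 26.8
```

send_rows:
  increments:
    - [[0,0.03,0,0.07,0],[0,0.05,-0.01,0.13,0],[0,0.05,-0.01,0.13,0]]

```text
time_s: 22.35
eef_pos: [496.8, 55.5, 261.7]
tool_rot: [-2.326, -2.106, 0.005]
ft_force: [6.4, -0.4, -21.8]
finger_gap: 26.5
```

At the stop (22 N). I'll open and retreat upward.

send_rows:
  increments:
    - [[0,0,0,-0.03,0],[0.3,0,0,-0.03,0],[0.6,0,0,-0.03,0],[0.6,0,0,-0.03,0],[0.6,0,0,0.6,0],[0.6,0,0,1.8,0],[0.6,0,0,2.6,0],[0.6,0,0,2.6,0]]

```text
time_s: 23.15
eef_pos: [499.3, 55.7, 348.0]
tool_rot: [2.324, 2.105, 0.011]
ft_force: [-0.3, -0.3, -0.2]
finger_gap: 51.1
```

```bash
python3 - <<'E'
from h import *
s=monitor.sense();print(s['eef_pos'],s['ft_force'],s['time_s'])
t=cams.snapshot('top');ct=cams.calibration('top');si=cams.snapshot('side');cs=cams.calibration('side')
for cam in('side','top'):
    for n in('paddle','rotor','large_weight'):
        print(cam,n,[(np.round(r['rect']).tolist(),round(r['confidence'],2)) for r in cams.recognise(cam,n)[:3]])
# where the weight should show, and change vs the first pictures
print('weight exp',proj(ct,(646,142,231)).round(),proj(cs,(646,142,231)).round())
for nm,im in(('side',si),('top',t)):
    o=cv2.resize(cv2.imread('pics/%s.png'%nm),(512,384),interpolation=cv2.INTER_AREA)[:,:,::-1]
    d=(np.abs(im.astype(int)-o).sum(2)>90).astype(np.uint8)
    n,l,st,ce=cv2.connectedComponentsWithStats(cv2.morphologyEx(d,cv2.MORPH_OPEN,np.ones((2,2),np.uint8)))
    print(nm,[x[:5].tolist() for x in st[1:] if x[4]>15])
E
```

```text
[499.30587568  55.72652693 348.03452743] [-0.30752289 -0.26443012 -0.18428413] 23.15
side paddle [([236.0, 150.0, 303.0, 181.0], 0.73)]
side rotor [([242.0, 155.0, 299.0, 207.0], 0.84)]
side large_weight [([290.0, 256.0, 302.0, 271.0], 0.65)]
top paddle []
top rotor []
top large_weight [([316.0, 198.0, 328.0, 212.0], 0.56)]
weight exp [217. 161.] [273. 148.]
side [[0, 0, 65, 236, 6317], [96, 0, 71, 20, 637], [218, 0, 42, 136, 3719], [54, 20, 55, 97, 3139], [53, 141, 14, 11, 99], [270, 150, 7, 6, 29], [50, 159, 8, 10, 45], [73, 166, 14, 7, 53], [45, 172, 28, 17, 291], [80, 183, 48, 81, 1609], [69, 260, 231, 124, 8465], [56, 274, 6, 21, 89], [293, 279, 6, 8, 34], [299, 289, 6, 4, 16], [0, 297, 68, 50, 2722], [118, 301, 7, 5, 30], [301, 304, 6, 5, 21]]
top [[124, 143, 151, 241, 13383], [253, 145, 12, 4, 33], [203, 150, 47, 64, 1644], [233, 150, 7, 11, 60], [253, 150, 7, 16, 84], [239, 157, 9, 16, 114], [351, 217, 5, 7, 19], [360, 218, 4, 5, 17], [294, 224, 88, 152, 6281], [42, 322, 16, 17, 194], [41, 336, 45, 25, 564], [218, 336, 5, 5, 18], [251, 338, 12, 10, 91], [189, 343, 10, 10, 56], [294, 346, 7, 6, 36], [243, 357, 10, 27, 181], [0, 364, 43, 20, 612], [290, 375, 6, 4, 16], [265, 377, 14, 7, 32], [333, 378, 4, 6, 17], [259, 380, 11, 4, 28]]
```

The lever matches its starting picture (no difference blobs along it), and the weight shows at the rim. I'll wait a moment to confirm the impeller is at rest, then hand in.

send_rows:
  increments:
    - [[0.6,0,0,0.5,0],[0.6,0,0,0.5,0],[0.6,0,0,0.5,0],[0.6,0,0,0.5,0],[0.6,0,0,0.5,0],[0.6,0,0,0.5,0],[0.6,0,0,0.5,0],[0.6,0,0,0.5,0]]

```text
time_s: 24.35
eef_pos: [497.4, 55.5, 357.9]
tool_rot: [-2.328, -2.109, 0.0]
ft_force: [0.3, 0.3, 0.5]
finger_gap: 51.2
```

```bash
python3 - <<'E'
from h import *
si=cams.snapshot('side');c=cams.calibration('side')
o=cv2.resize(cv2.imread('pics/side.png'),(512,384),interpolation=cv2.INTER_AREA)[:,:,::-1].astype(int)
d=np.abs(si.astype(int)-o).sum(2)[135:185,225:320]
v,u=np.nonzero(d>60);print(sorted(zip((u+225).tolist(),(v+135).tolist())))
for z in(205,231):
  for y in(123,161): print((y,z),proj(c,(645,y,z)).round(1))
s=monitor.sense();print(s['ft_force'],s['eef_pos'],s['time_s'])
E
```

```text
[(234, 156), (236, 157), (237, 157), (238, 153), (239, 153), (239, 154), (240, 154), (240, 158), (241, 154), (241, 158), (242, 155), (243, 155), (243, 159), (268, 149), (268, 150), (268, 151), (268, 152), (268, 153), (269, 148), (269, 149), (269, 150), (269, 151), (269, 152), (269, 153), (269, 154), (270, 148), (270, 149), (270, 150), (270, 151), (270, 152), (270, 153), (270, 154), (270, 155), (270, 157), (271, 148), (271, 149), (271, 150), (271, 151), (271, 152), (271, 153), (271, 154), (271, 156), (271, 157), (272, 149), (272, 150), (272, 151), (272, 152), (272, 153), (272, 154), (272, 156), (272, 157), (273, 150), (273, 151), (273, 152), (273, 153), (273, 154), (273, 155), (273, 156), (273, 157), (274, 150), (274, 151), (274, 152), (274, 153), (274, 154), (274, 155), (274, 156), (274, 157), (275, 151), (275, 152), (275, 153), (275, 154), (275, 156), (276, 152), (276, 156), (276, 180), (276, 181), (277, 180), (278, 180)]
(123, 205) [275.8 157.5]
(161, 205) [270.6 153.1]
(123, 231) [275.9 150.1]
(161, 231) [270.6 145.9]
[0.38006752 0.02807965 0.22082358] [497.47799515  55.51917726 357.88562657] 24.4
```

```bash
python3 -c "
from bench import ticket;print(ticket.close_job())"
```

```text
the job is handed in; nothing more can be done
None
```

The job is handed in at 24.4 s of the 72 s allowed; no verdict was reported.

**What I did:**
- **Brake on:** I pushed the paddle down; the brake bit with the paddle top about 184 mm up. I held at up to 18.8 N and let go. The lever stayed level.
- **Weight:** I took the taller of the two weights in the rack (head top about 62 mm up, against 46 mm for the other). I lowered it stem-first between the shrouds to a light 5 N contact, then released it.
- **Brake off:** I gripped the paddle by its sides, lifted it to its stop (22 N), opened the gripper and backed off upwards.

**Last checks:**
- **Weight position:** In the wrist picture after release it stood upright on both rims, about 1 mm from my estimate of the light point both along the rim and along the shaft. After the brake was freed, the side camera still showed it at the expected pixels, and nothing else on the impeller had visibly moved.
- **Lever:** It matched its starting picture to within about a pixel.
- **Robot:** It touched nothing, with force readings at noise level.

**What did not confirm or agree:**
- On the final pictures the trained networks found only the green look-alike when asked for the large weight. In the top picture they missed the lever and impeller, which the arm was covering. The lever and weight checks therefore rest on comparing the side pictures.
- I never measured the lining force directly; I only had the force on the paddle.
- I did not check the other bench items one by one, but I noticed no unexpected contact.

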